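# Load a pot lug under the spring clip of a drilling jig

## Robot

A 7-joint arm with a two-finger parallel gripper is mounted at the origin on the work surface. World frame = base frame: x ahead of the robot, y to its left, z up, the work surface at z = 0. Lengths are in mm, angles in degrees, forces in N, time in s.
With the tool pointing down it reaches from about 425 to 950 mm from the base axis. Payload 4.7 kg.
Tool frame: the origin (TCP) lies at the very end of the fingers, on their centre line; the grasp point (between the pads) lies 19 mm behind it; z points along the fingers, x is the direction in which the jaws open and shut, and the axes are right-handed (so a half turn about z gives the same grasp; the last joint's range is limited). The gripper opens to 85 mm and grips with 20 to 120 N. Pads are 22 mm wide; open, the fingers measure 114 mm over their backs; the gripper's body (76 mm by 85 mm) begins 54 mm behind the grasp point. The pads swing forward as they close: fully open they stand 13 mm farther back than shut.
Start: joints at [-67.489, 26.849, -2.785, 87.806, 1.381, 65.374, -4.715], TCP at [276.31, 615.874, 231.335] pointing down, gripper open.
Joint ranges: [-148.3, 148.3], [-19.14, 114.17], [-79.39, 73.82], [5.75, 140.21], [-59.74, 239.74], [12.07, 113.84], [-152.46, 152.46]. Speed limits (degrees/s): [147.25, 147.25, 180, 180, 180, 180, 180].

## Interface

Orientations are given as [roll, pitch, yaw] about the fixed x, y, z axes, in that order (R = Rz(yaw) Ry(pitch) Rx(roll)).
In Python, from workcell import r gives the robot as it stands. The module is installed in compiled form; this text tells all that it offers. Calls block until the motion is done:
- r.move_to(position, orientation): joint-space move of the TCP to a pose.
- r.move_l(position, orientation=None, v=150): straight line of the TCP; orientation=None keeps the orientation; v is the mean speed in mm/s.
- r.goto_joints(angles): joint-space move.
- r.ungrasp() and r.gripper_close(): open the fingers fully, or close them until they stop; the grip force is fixed at half the most.
- r.dwell(seconds).
- r.ik(position, orientation): joint angles nearest the present ones, or None.
- r.camera(name): name is "scene" or "top"; returns a dict with "image" (480x640x3 uint8, red, green, blue), "mtx" (3x3 intrinsics, pixels), "k1" (the pictures are not rectified: a ray, as slopes to the right and down, at radius r is drawn at 1 + k1 r^2 times it, then the intrinsics apply), "R" (3x3) and "t" (3): a world point X has camera coordinates R X + t. Camera axes: x right, y down, z forward; pixel columns grow to the right and rows downward; lengths in mm; the calibration is good to about 2 mm. A picture is of the moment at which its call begins. There is no depth.
A pose or a line that the arm cannot do raises r.MotionError and nothing moves.
- r.job_done(): hands the job in, once; it reports no verdict.
Readings, each from a call of its own:
- r.read_t(): time.
- r.read_joints(): joint angles.
- r.read_joint_velocities(): joint speeds.
- r.read_tau(): joint torques, N m.
- r.read_tool_pos(): TCP position.
- r.read_ee_rot(): TCP orientation.
- r.read_contact_force(): force on the tool from outside, world axes, zero at the start.
- r.read_moment(): the same for the moment, N m.
- r.read_gripper_width(): finger opening in mm.
Only numpy, scipy, OpenCV 4.12 (cv2) and the standard library are available. Lean on these libraries where they do the work, as an engineer would, in place of code of your own. Each camera call takes 0.05 s, during which the arm holds its last target.

## Task

Load the copper lug into the drilling jig: hold the spring clip down by its tab with one fingertip, and while it is held down push the lug in beneath the clip with the other fingertip until its foot is fully home against the end stop. Then let the clip come down on the foot and move clear. Only push the lug along the bed, never lift or tip it, and leave the other things on the bench where they are.

Things in the scene. Friction and masses are not known exactly. Their poses are not given: they have to be found in the camera images.
- jig: Steel drilling jig screwed to the bench: base plate 84 x 160 x 12 mm, its flat top (the bed) 12 mm above the origin. Origin: on the bench surface straight below the clip's pivot pin. z up; y runs along the jig's channel from its open mouth (bed ends at y = -108 mm) towards the clip's tab (plate ends at y = +52). All jig y and x below are mm in this frame.
- jig_stop (a point): Middle of the end stop's face, at jig y = -6, 2 mm above the bed; axes as the jig's. The stop is a bar 4.5 mm high across the channel, facing the mouth. Two guide rails 5 mm high, inner faces at x = -23.5 and +23.5, run beside the channel from y = -4 to -70, then flare out to y = -86.
- jig_pin (a point): Centre of the clip's pivot pin, jig y = 0, 9 mm above the bed; axes as the jig's. Spring coils round it have radius 5 mm. Two bracket cheeks at x = 18.5 to 22.5 either side, y = -7 to +9, rise 16 mm above the bed.
- clip (a joint): Angle (rad) of the steel spring clip, a rocking lever on the pin. 0: closed, nose on the bed, tab sloping up, its free end about 24 mm above the bed. Grows as the tab is pressed down and the nose rises. 0.42, the limit: tab level, its top 7 mm and the nose about 9 mm above the bed. About 0.2: nose resting on a lug's foot. Springs back; at the limit it takes about 0.12 Nm (10 N at 12 mm from the pin, 4 N at 30 mm).
- clip_tab (a point): Middle of the top face of the clip's tab, a flat plate 34 mm wide (jig x) and 40 mm long; pressed level it covers jig y = +2 to +42, with this point at y = +22, 7 mm above the bed. Moves with the clip.
- clip_nose (a point): Middle of the lower edge of the clip's nose, 14 mm wide and 3 mm thick along the channel; closed, it is on the bed at jig y = -21.5, its mouth-side face at y = -23. The nose is blunt: closed, it stops a foot that is pushed at it.
- lug: Loose copper pot lug, about 75 g, on the bed between the rails, between clip and mouth. Flat foot 44 (x) x 30 (y) x 4 mm; on its back edge (-y, mouth side) stands a round-topped eye 30 mm wide, 4 mm thick, top 30 mm above the foot's underside. Origin: centre of the underside. The toe (y = +15) goes under the clip first; the eye's outer face, y = -15, is the face to push. Home: origin at jig y = -21.
- spare_lug: Another lug of the same shape, lying on the bench beside the jig; leave it. Origin: centre of its underside
- rivet_tin: Open round tin of rivets, 68 mm across, 36 mm high, on the bench near the jig; leave it. Origin: centre of its underside
- punch: Centre punch 104 mm long, 10 mm square, lying on the bench near the jig; leave it. Origin: under the middle of its length
- hammer: Ball-peen hammer lying on the bench, 285 mm long; leave it. Origin: under its length, near the middle
- mallet: Wooden mallet lying on the bench, 265 mm long, head 64 mm across; leave it. Origin: under its length
There are look-alikes about, which are no part of the job. Leave any pink look-alike of the lug alone. Several things have the shape of the jig; the one meant has the colours described above.

How it is judged (in metres and radians):
On the way:
1. the lug's foot is home against the end stop while a finger still holds the clip down (value of joint clip above 0.25 rad and contact force between the fingers and clip above 1 N and y of lug in the frame of jig above -0.024 m), for 0.1 s.
At the end, for the whole second after the job is handed in: The lug lies flat on the bed between the rails with its foot within 3 mm of the end stop, at rest, the clip released and its nose pressing on the foot (clip angle 0.12 to 0.26 rad, force over 1 N) (y of lug in the frame of jig between -0.024 and -0.018 m and x of lug in the frame of jig between -0.004 and 0.004 m and z of lug in the frame of jig below 0.0145 m and angle between the y axis of lug and the y axis of jig, either way round below 0.1 rad and angle between lug's own z axis and vertical below 0.06 rad and value of joint clip between 0.12 and 0.26 rad and contact force between clip and lug above 1 N and linear speed of lug below 0.01 m/s); the robot touches nothing.
It fails at once if the lug is lifted off the bed or tipped (z of lug in the frame of jig above 0.02 m or angle between lug's own z axis and vertical above 0.35 rad).
It fails at once if the lug is pushed off the jig (z of lug in the frame of jig below 0.006 m).
It fails at once if another thing on the bench is moved by more than 20 mm (distance of any of spare_lug, rivet_tin, punch, hammer, mallet from where it was at the start of the episode above 0.02 m).
It also fails if it takes over 54 s, if anything falls off the work surface, if the arm or the gripper's body presses on something with over 40 N, if the wrist force passes 120 N, or if a joint passes its speed limit or range.

## Working session

There is one attempt and no reset: what is moved stays moved. The work goes in short steps, each a Python script; the robot and the scene stay as the last script left them, time stands still between calls to the robot, and variables do not carry over. Pictures are saved under pics/ and viewed, and the job is handed in when it is done.

```bash
mkdir -p pics; ls
python3 - <<'E'
from workcell import r
import cv2,numpy as np,pickle
for n in("scene","top"):
    c=r.camera(n); cv2.imwrite(f"pics/{n}0.png",c["image"][:,:,::-1]); pickle.dump(c,open(f"{n}0.pkl","wb"))
    print(n,c["mtx"].tolist(),c["k1"],c["R"].round(4).tolist(),c["t"].round(1).tolist())
print(r.read_t(),r.read_tool_pos(),r.read_ee_rot(),r.read_gripper_width())
E
```

```text
pics
scene [[485.50391319338775, 0.0, 316.72173573575304], [0.0, 485.50391319338775, 242.87771533390418], [0.0, 0.0, 1.0]] -0.12417484852724546 [[-0.7685, 0.6397, -0.0136], [0.5092, 0.5987, -0.6183], [-0.3874, -0.4821, -0.7858]] [395.5, -254.1, 1277.7]
top [[443.59965178077647, 0.0, 317.7491780791905], [0.0, 443.59965178077647, 244.6273676419623], [0.0, 0.0, 1.0]] 0.032160395756580314 [[0.0546, -0.9985, 0.0049], [-0.977, -0.0545, -0.2062], [0.2061, 0.0065, -0.9785]] [-47.5, 526.3, 920.4]
0.1 [276.10623404 615.3612344  230.31717011] [1.79996699e+02 1.05281882e-01 6.58344334e+01] 85.58525089329993
```

View pics/scene0.png

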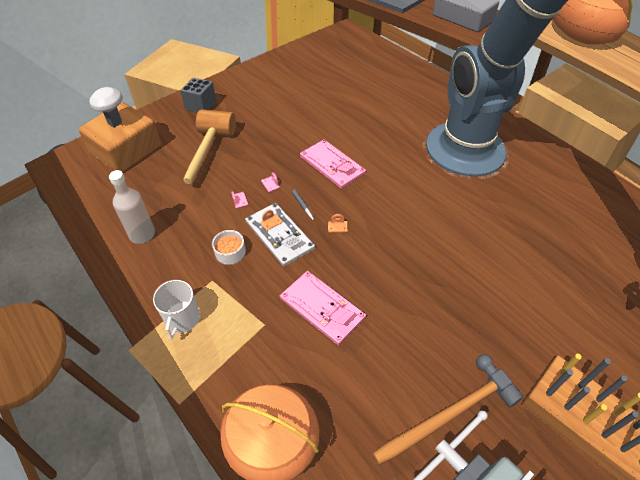

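View pics/top0.png

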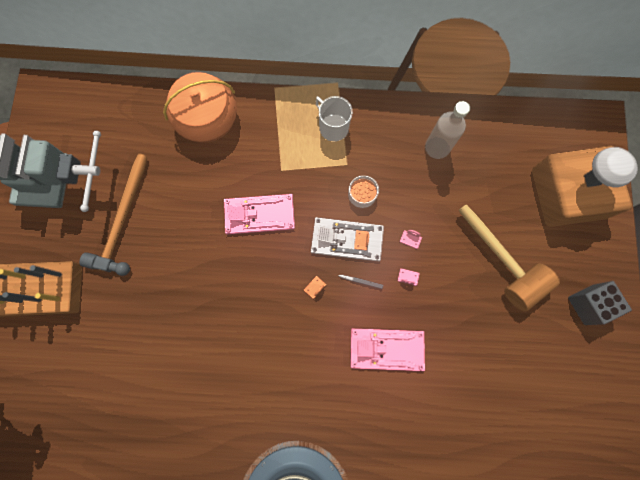

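Candidates. Jig: the steel-grey one at top (347,240) / scene (280,233); pink copies at top (259,214) and (388,350). Lug: the copper one on the steel jig at top (361,240) / scene (271,218); the spare lug at top (315,288); pink lugs at top (411,239) and (408,277). I choose the grey jig with the copper lug in it, and check it in a close crop.

Run:
```python
import cv2
a=cv2.imread("pics/top0.png")[205:275,300:395]; b=cv2.imread("pics/scene0.png")[195:270,235:325]
a=cv2.resize(a,None,fx=8,fy=8,interpolation=cv2.INTER_CUBIC); b=cv2.resize(b,None,fx=8,fy=8,interpolation=cv2.INTER_CUBIC)
cv2.imwrite("pics/ta.png",a);cv2.imwrite("pics/sa.png",b)
```

```text
(no output)
```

View pics/ta.png

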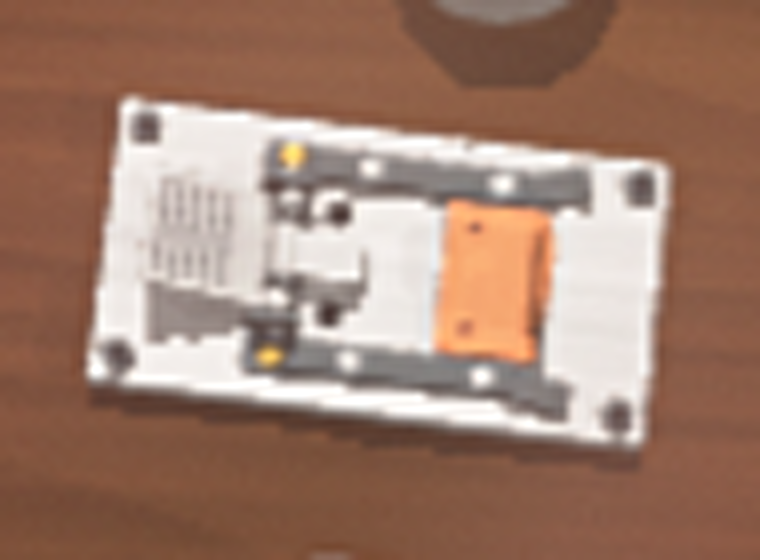

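View pics/sa.png

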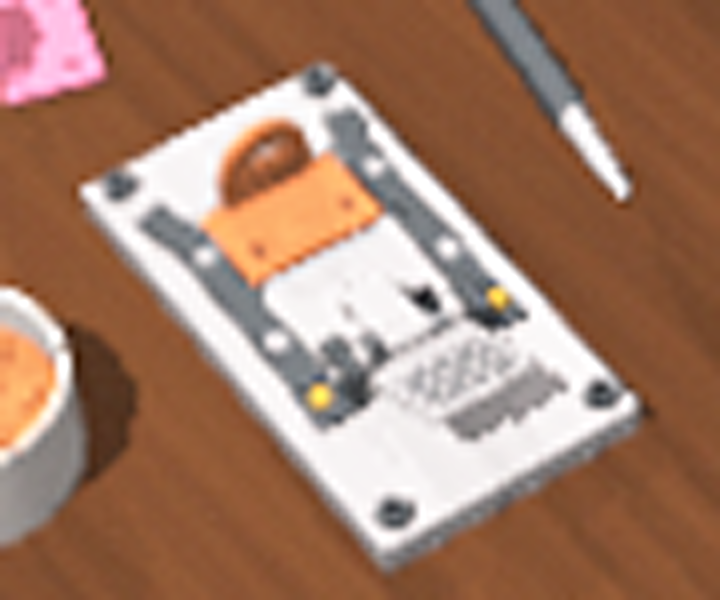

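The crops confirm it: grey jig, clip tab on the left (world +y), mouth on the right, copper lug between the rails with its eye on the mouth side. Next I measure.

```bash
cat > h.py <<'E'
import numpy as np,cv2,pickle
def ray(c,uv):
    uv=np.atleast_2d(uv).astype(float)
    d=cv2.undistortPoints(uv.reshape(-1,1,2),c["mtx"],np.array([c["k1"],0,0,0.])).reshape(-1,2)
    d=np.c_[d,np.ones(len(d))]@c["R"]
    o=-c["R"].T@c["t"]; return o,d
def onz(c,uv,z):
    o,d=ray(c,uv); s=(z-o[2])/d[:,2]; return o+s[:,None]*d
def proj(c,X):
    X=np.atleast_2d(X).astype(float)
    return cv2.projectPoints(X,cv2.Rodrigues(c["R"])[0],np.array(c["t"],float),c["mtx"],np.array([c["k1"],0,0,0.]))[0].reshape(-1,2)
def jig(c,roi):
    x0,y0,x1,y1=roi; im=c["image"].astype(int); m=np.zeros(im.shape[:2],np.uint8)
    s=im[y0:y1,x0:x1]; sat=s.max(2)-s.min(2)
    m[y0:y1,x0:x1]=((sat<25)&(s.min(2)>185))
    return m
E
python3 - <<'E'
from h import *
for n,roi in(("top",(305,212,390,268)),("scene",(240,198,320,268))):
    c=pickle.load(open(n+"0.pkl","rb")); m=jig(c,roi)
    cs,_=cv2.findContours(m,cv2.RETR_EXTERNAL,cv2.CHAIN_APPROX_NONE)
    p=max(cs,key=cv2.contourArea).reshape(-1,2)
    w=onz(c,p,12)[:,:2].astype(np.float32)
    hull=cv2.convexHull(w); (ctr,sz,a)=cv2.minAreaRect(hull)
    print(n,ctr,sz,a,cv2.boxPoints((ctr,sz,a)).round(1).tolist())
    # lug
    im=cv2.cvtColor(c["image"],cv2.COLOR_RGB2HSV); x0,y0,x1,y1=roi
    o=np.zeros(m.shape,np.uint8); s=im[y0:y1,x0:x1]
    o[y0:y1,x0:x1]=(s[...,0]>5)&(s[...,0]<16)&(s[...,1]>120)&(s[...,2]>190)
    vis=c["image"][:,:,::-1].copy(); vis[m>0]=(0,255,0); vis[o>0]=(255,0,0)
    cv2.imwrite(f"pics/m_{n}.png",cv2.resize(vis[y0:y1,x0:x1],None,fx=8,fy=8,interpolation=0))
E
```

```text
top (555.7455444335938, -84.32087707519531) (158.1595001220703, 82.23860931396484) 85.96508026123047 [[509.20001220703125, -160.3000030517578], [591.2000122070312, -166.10000610351562], [602.2999877929688, -8.300000190734863], [520.2999877929688, -2.5]]
scene (558.6070556640625, -81.48697662353516) (160.9124755859375, 84.21401977539062) 85.95855712890625 [[510.8999938964844, -158.8000030517578], [594.9000244140625, -164.6999969482422], [606.2999877929688, -4.199999809265137], [522.2999877929688, 1.7000000476837158]]
```

```bash
python3 -c "
import cv2;a=cv2.imread('pics/m_top.png');b=cv2.imread('pics/m_scene.png')
a=cv2.resize(a,(400,264));b=cv2.resize(b,(400,350));import numpy as np
o=np.zeros((350,800,3),np.uint8);o[:264,:400]=a;o[:,400:]=b;cv2.imwrite('pics/m.png',o)"
```

```text
(no output)
```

View pics/m.png

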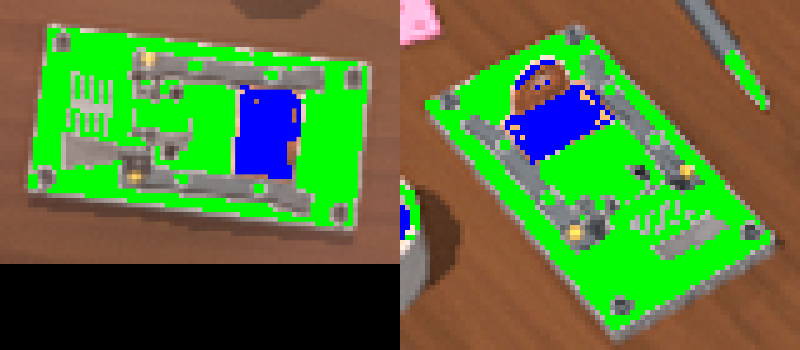

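Run:
```python
from h import *
th=np.radians(85.96); yd=np.array([np.cos(th),np.sin(th)]); xd=np.array([yd[1],-yd[0]])
for n,roi,ctr in(("top",(305,212,390,268),(555.75,-84.32)),("scene",(255,198,320,268),(558.6,-81.49))):
    c=pickle.load(open(n+"0.pkl","rb")); org=np.array(ctr)+28*yd
    hs=cv2.cvtColor(c["image"],cv2.COLOR_RGB2HSV); x0,y0,x1,y1=roi
    o=np.zeros(hs.shape[:2],np.uint8); s=hs[y0:y1,x0:x1]
    o[y0:y1,x0:x1]=(s[...,0]>5)&(s[...,0]<16)&(s[...,1]>100)&(s[...,2]>150)
    cs,_=cv2.findContours(o,cv2.RETR_EXTERNAL,cv2.CHAIN_APPROX_NONE)
    p=max(cs,key=cv2.contourArea).reshape(-1,2)
    q=onz(c,p,16)[:,:2]-org; j=np.c_[q@xd,q@yd]
    j=j[np.argsort(j[:,0])]
    toe=[(round(x,0),round(j[abs(j[:,0]-x)<3][:,1].max(),1)) for x in range(-18,19,6)]
    print(n,"org",org.round(1),"x",j[:,0].min().round(1),j[:,0].max().round(1),"toe",toe,"miny",j[:,1].min().round(1))
from workcell import r
print(r.read_tool_pos())
for c in [-98,-10]:
    X=np.array([557.2,-82.9])+ (28+c)*yd
    print(c,X,r.ik([*X,40],[180,0,85.96]))
```

```text
top org [557.7 -56.4] x -22.9 22.1 toe [(-18, np.float64(-48.3)), (-12, np.float64(-47.5)), (-6, np.float64(-47.0)), (0, np.float64(-46.5)), (6, np.float64(-48.0)), (12, np.float64(-47.2)), (18, np.float64(-46.7))] miny -76.6
scene org [560.6 -53.6] x -23.3 22.5 toe [(-18, np.float64(-44.9)), (-12, np.float64(-43.7)), (-6, np.float64(-44.1)), (0, np.float64(-44.3)), (6, np.float64(-44.5)), (12, np.float64(-44.7)), (18, np.float64(-43.8))] miny -74.5
[276.10623404 615.3612344  230.31717011]
-98 [ 552.26829786 -152.72605756] [ -2.16188009  31.74883146  17.7640839  111.97052113 -14.95287092
  38.47666666 110.8467116 ]
-10 [558.46815198 -64.94472806] [ -7.08203274  30.47404206  12.31608572 113.18560959 -10.26765597
  37.36531053  97.72740111]
```

```bash
cat >> h.py <<'E'
TH=85.96; th=np.radians(TH); yd=np.array([np.cos(th),np.sin(th)]); xd=np.array([yd[1],-yd[0]]); ORG=np.array([559.2,-55.0])
def W(x,y,hb): # jig x,y, height over bed
    return [*(ORG+x*xd+y*yd),12.+hb]
def J(p): q=np.array(p[:2])-ORG; return np.array([q@xd,q@yd,p[2]-12]).round(2)
E
python3 - <<'E'
from h import *; from workcell import r
r.move_to(W(0,-112,60),[180,0,TH]); r.gripper_close(); print(r.read_t(),r.read_gripper_width(),J(r.read_tool_pos()),r.read_contact_force())
for n in("top","scene"):
    c=r.camera(n); pickle.dump(c,open(n+"1.pkl","wb")); u,v=proj(c,r.read_tool_pos())[0]; print(n,u,v)
    im=c["image"][:,:,::-1].copy(); cv2.circle(im,(round(u),round(v)),1,(0,0,255),-1)
    u,v=int(u),int(v); cv2.imwrite(f"pics/b_{n}.png",cv2.resize(im[v-40:v+40,u-50:u+50],None,fx=4,fy=4,interpolation=cv2.INTER_NEAREST))
cv2.imwrite("pics/b.png",np.hstack([cv2.imread("pics/b_top.png"),cv2.imread("pics/b_scene.png")]))
E
```

```text
3.8333 0.1963064277437549 [   0.   -112.04   59.98] [-0.04463035 -0.9280545   0.22161509]
top 386.69971043394224 236.28853345525206
scene 256.30325700702025 190.53168004068223
```

View pics/b.png

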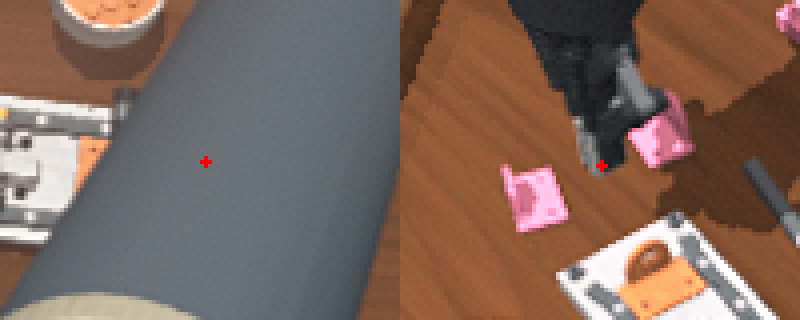

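Run:
```python
from h import *; from workcell import r
r.move_l(W(0,-110,4)); f0=r.read_contact_force(); print(f0)
for y in (-100,-96,-93,-91,-89,-87,-85,-83):
    r.move_l(W(0,y,4),v=40); print(y,J(r.read_tool_pos()),(np.array(r.read_contact_force())-f0).round(2))
c=r.camera("scene"); im=c["image"][:,:,::-1]
cv2.imwrite("pics/c.png",cv2.resize(im[170:270,220:330],None,fx=6,fy=6,interpolation=cv2.INTER_CUBIC)); print(r.read_t())
```

```text
[-0.11288256  0.31167411  1.04035149]
-100 [  0.36 -99.42   4.49] [-0.05 -0.22 -1.35]
-96 [ 7.000e-02 -9.566e+01  4.050e+00] [ 0.44 -0.21 -1.5 ]
-93 [ -0.   -92.74   3.94] [ 0.73 -0.48 -0.92]
-91 [-1.000e-02 -9.085e+01  3.960e+00] [ 1.08  0.61 -1.08]
-89 [ 2.000e-02 -8.887e+01  4.010e+00] [ 0.05  0.24 -0.24]
-87 [ 1.000e-02 -8.684e+01  4.020e+00] [ 0.98  0.01 -0.84]
-85 [  0.   -84.74   4.  ] [ 0.6  -0.52 -1.1 ]
-83 [-1.000e-02 -8.278e+01  3.990e+00] [ 0.43  0.03 -0.64]
6.6583
```

View pics/c.png

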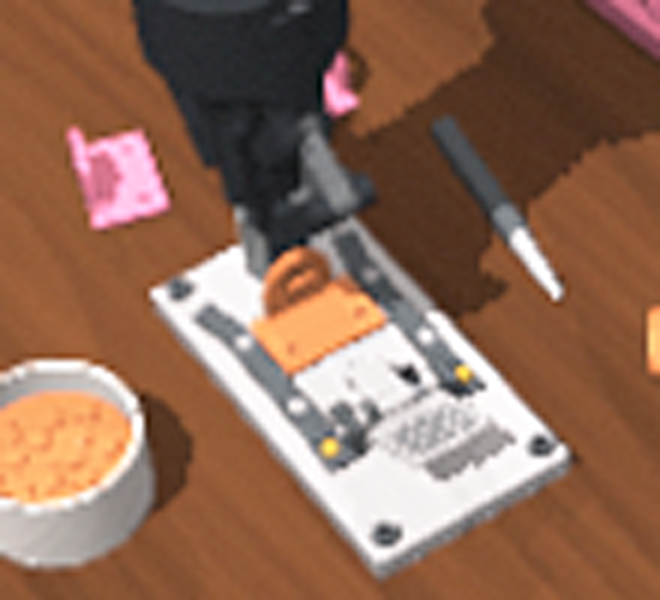

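```bash
cat >> h.py <<'E'
def toe(c,xs=range(-15,16,6)):
    org=np.array([560.6,-53.6]); hs=cv2.cvtColor(c["image"],cv2.COLOR_RGB2HSV); x0,y0,x1,y1=255,198,320,268
    o=np.zeros(hs.shape[:2],np.uint8); s=hs[y0:y1,x0:x1]
    o[y0:y1,x0:x1]=(s[...,0]>5)&(s[...,0]<16)&(s[...,1]>100)&(s[...,2]>150)
    cs,_=cv2.findContours(o,cv2.RETR_EXTERNAL,cv2.CHAIN_APPROX_NONE)
    p=max(cs,key=cv2.contourArea).reshape(-1,2)
    q=onz(c,p,16)[:,:2]-org; j=np.c_[q@xd,q@yd]
    return [float(j[abs(j[:,0]-x)<3][:,1].max().round(1)) for x in xs]
E
python3 - <<'E'
from h import *; from workcell import r
print(toe(pickle.load(open("scene0.pkl","rb"))),toe(r.camera("scene")))
for y in (-81,-79,-77,-75):
    r.move_l(W(0,y,4),v=40); print(y,J(r.read_tool_pos()),toe(r.camera("scene")))
E
```

```text
[-43.7, -43.9, -44.1, -44.3, -44.5, -44.9] [-37.3, -37.5, -37.8, -38.0, -37.0, -37.2]
-81 [ -0.   -80.76   3.98] [-36.0, -35.1, -35.3, -35.5, -35.7, -35.9]
-79 [ 3.000e-02 -7.876e+01  4.000e+00] [-33.5, -33.7, -33.9, -34.1, -33.2, -33.4]
-77 [-2.000e-02 -7.675e+01  3.980e+00] [-32.2, -31.0, -31.5, -31.7, -31.9, -32.1]
-75 [  0.   -74.77   3.99] [-29.7, -29.9, -30.1, -29.2, -29.4, -29.7]
```

Run:
```python
from h import *; from workcell import r
r.move_l(W(0,-85,4),v=80); r.move_l(W(0,-85,60)); r.ungrasp()
O=[180,-4,TH]
r.move_to(W(0,-27,50),O); f=r.read_contact_force(); print(r.read_t(),r.read_gripper_width(),J(r.read_tool_pos()),f)
r.move_l(W(0,-27,8),v=80); print(np.array(r.read_contact_force())-f)
r.move_l(W(0,-27,2),v=30); print(J(r.read_tool_pos()),np.array(r.read_contact_force())-f)
c=r.camera("scene"); im=c["image"][:,:,::-1]; print(toe(c))
cv2.imwrite("pics/d.png",cv2.resize(im[170:270,220:330],None,fx=6,fy=6,interpolation=cv2.INTER_CUBIC)); print(r.read_t())
```

```text
9.8333 85.48270461341993 [ -0.18 -25.48  49.7 ] [ 0.10681737  0.05118958 -0.78761908]
[-1.16731062 -0.30282437  0.69071643]
[ -0.04 -26.94   1.99] [-0.20681906  0.74085182  1.43062922]
[-33.5, -29.9, -30.1, -29.0, -29.4, -29.7]
10.9083
```

View pics/d.png

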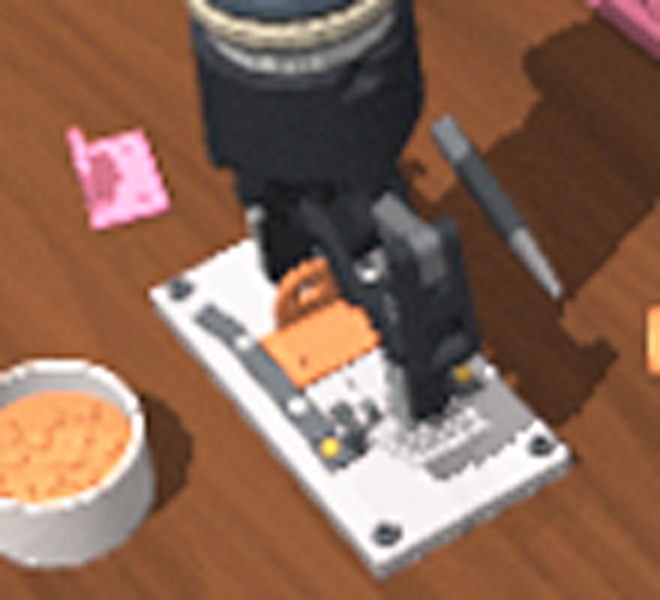

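Run:
```python
from h import *; from workcell import r
r.move_l(W(0,-27,1),v=30); f0=np.array(r.read_contact_force());print(f0.round(2))
r.gripper_close(); print(r.read_t(),r.read_gripper_width(),J(r.read_tool_pos()),(np.array(r.read_contact_force())).round(2),np.array(r.read_moment()).round(2))
c=r.camera("scene"); im=c["image"][:,:,::-1]; print(toe(c))
print(r.read_gripper_width(),J(r.read_tool_pos()),(np.array(r.read_contact_force())).round(2))
cv2.imwrite("pics/e.png",cv2.resize(im[170:270,220:330],None,fx=6,fy=6,interpolation=cv2.INTER_CUBIC)); print(r.read_t())
```

```text
[-0.47 -0.31 -0.23]
11.6917 36.84254152191422 [  1.18 -16.53   4.66] [-5.35 18.2  27.92] [ 4.59  0.93 -0.02]Traceback (most recent call last):
  File "<stdin>", line 4, in <module>
  File "h.py", line 28, in toe
    return [float(j[abs(j[:,0]-x)<3][:,1].max().round(1)) for x in xs]
                  ~~~~~~~~~~~~~~~~~~~~~~~~~~~^^
    return umr_maximum(a, axis, None, out, keepdims, initial, where)
ValueError: zero-size array to reduction operation maximum which has no identity
```

Run:
```python
from h import *; from workcell import r
c=r.camera("scene"); im=c["image"][:,:,::-1]
print(r.read_gripper_width(),J(r.read_tool_pos()),(np.array(r.read_contact_force())).round(2),r.read_ee_rot())
cv2.imwrite("pics/e.png",cv2.resize(im[170:270,220:330],None,fx=6,fy=6,interpolation=cv2.INTER_CUBIC)); print(r.read_t())
```

```text
37.40729761912556 [  1.21 -16.56   4.7 ] [-4.09 18.04 27.64] [-179.99401113   -4.82144854   86.28686069]
11.7917
```

View pics/e.png

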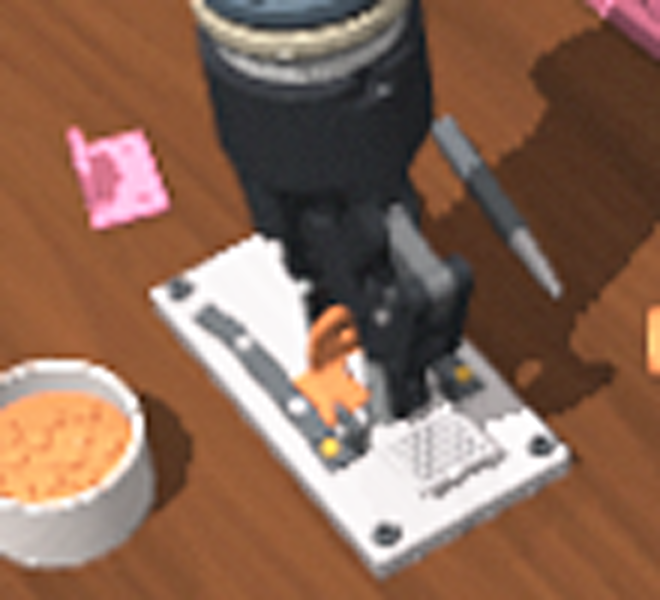

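```bash
cat >> h.py <<'E'
def ov(c,ly,ang,fn,lx=0):
    SO=np.array([560.6,-53.6]); P=lambda x,y,h:[*(SO+x*xd+y*yd),12.+h]
    im=c["image"][:,:,::-1].copy(); x0,y0=220,170; s=6
    im=cv2.resize(im[170:270,220:330],None,fx=s,fy=s,interpolation=cv2.INTER_CUBIC)
    def dr(pts,col):
        q=((proj(c,np.array([P(*p) for p in pts]))-[x0,y0]+.5)*s).round().astype(int); cv2.polylines(im,[q],True,col,1)
    dr([(lx-22,ly-15,4),(lx+22,ly-15,4),(lx+22,ly+15,4),(lx-22,ly+15,4)],(0,255,0))
    for a,col in ang:
        d=.42-a; T=lambda x,y:(x,y*np.cos(d)+2*np.sin(d),9-2*np.cos(d)+y*np.sin(d))
        dr([T(-17,2),T(17,2),T(17,42),T(-17,42)],col)
    cv2.imwrite(fn,im)
E
python3 - <<'E'
from h import *; from workcell import r
c=r.camera("scene"); pickle.dump(c,open("scene2.pkl","wb"))
ov(c,-21,[(.42,(255,0,0)),(.25,(0,0,255))],"pics/f.png")
E
```

```text
(no output)
```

View pics/f.png

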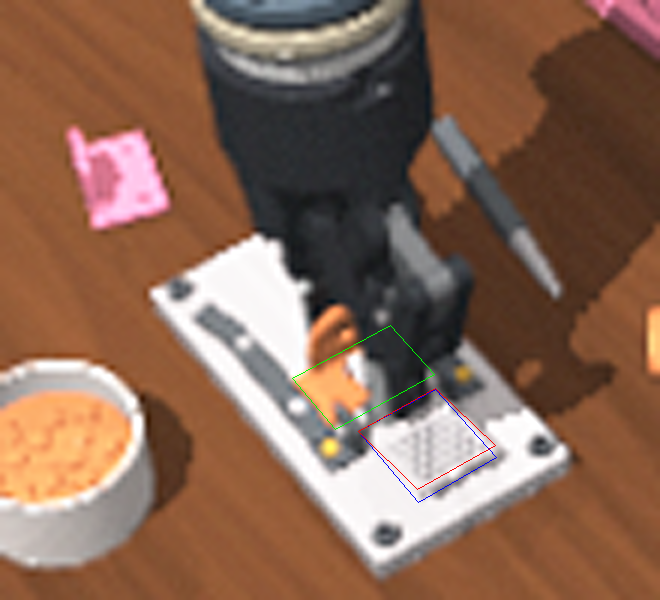

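Run:
```python
from h import *
c=pickle.load(open("scene2.pkl","rb"))
SO=np.array([560.6,-53.6]); P=lambda x,y,h:[*(SO+x*xd+y*yd),12.+h]
x0,y0,s=265,215,16; im=cv2.resize(c["image"][y0:y0+37,x0:x0+48,::-1],None,fx=s,fy=s,interpolation=cv2.INTER_NEAREST)
def dr(pts,col,cl=False):
    q=((proj(c,np.array([P(*p) for p in pts]))-[x0,y0]+.5)*s).round().astype(int); cv2.polylines(im,[q],cl,col,1)
for ly,col in((-21,(0,255,0)),(-24,(0,160,0))): dr([(-22,ly-15,4),(-22,ly+15,4),(0,ly+15,4)],col)
for a,col in((.42,(255,0,0)),(.33,(255,0,255)),(.25,(0,0,255))):
    d=.42-a; T=lambda x,y:(x,y*np.cos(d)+2*np.sin(d),9-2*np.cos(d)+y*np.sin(d)); dr([T(-17,2),T(-17,42),T(17,42)],col)
cv2.imwrite("pics/g.png",im)
```

```text
(no output)
```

View pics/g.png

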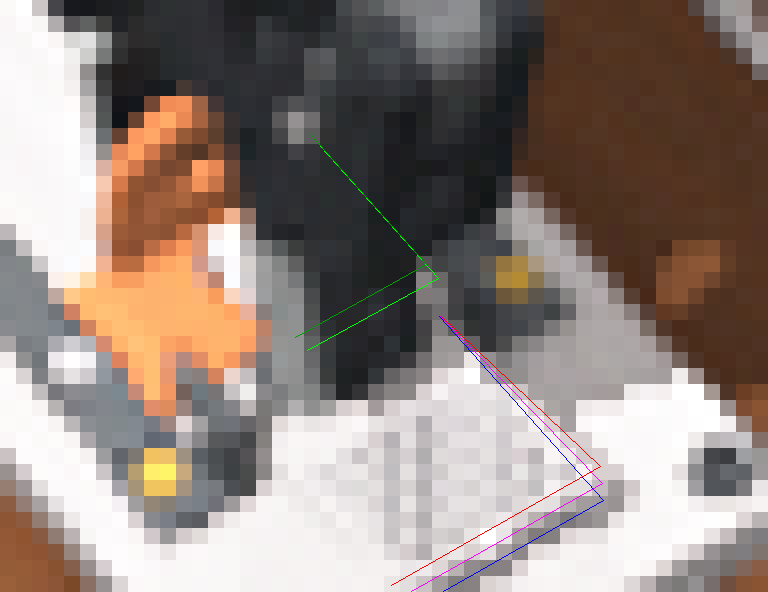

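Run:
```python
from h import *; from workcell import r
from workcell import r
O=r.read_ee_rot()
r.move_l(W(0,-16,3.5),[180,-4,TH],v=40); r.dwell(.2)
print(r.read_t(),r.read_gripper_width(),J(r.read_tool_pos()),np.array(r.read_contact_force()).round(2),r.read_ee_rot())
c=r.camera("scene"); pickle.dump(c,open("scene3.pkl","wb"))
SO=np.array([560.6,-53.6]); P=lambda x,y,h:[*(SO+x*xd+y*yd),12.+h]
x0,y0,s=265,215,16; im=cv2.resize(c["image"][y0:y0+37,x0:x0+48,::-1],None,fx=s,fy=s,interpolation=cv2.INTER_NEAREST)
def dr(pts,col,cl=False):
    q=((proj(c,np.array([P(*p) for p in pts]))-[x0,y0]+.5)*s).round().astype(int); cv2.polylines(im,[q],cl,col,1)
for ly,col in((-21,(0,255,0)),(-25,(0,120,0))): dr([(10,ly-15,4),(22,ly-15,4),(22,ly+15,4),(0,ly+15,4)],col)
for a,col in((.42,(255,0,0)),(.25,(0,0,255))):
    d=.42-a; T=lambda x,y:(x,y*np.cos(d)+2*np.sin(d),9-2*np.cos(d)+y*np.sin(d)); dr([T(-17,2),T(-17,42),T(17,42)],col)
cv2.imwrite("pics/i.png",im)
```

```text
12.475 36.649514230061605 [  1.14 -16.19   5.8 ] [-3.75  0.3  16.19] [179.85904622  -4.03729634  85.99455239]
```

View pics/i.png

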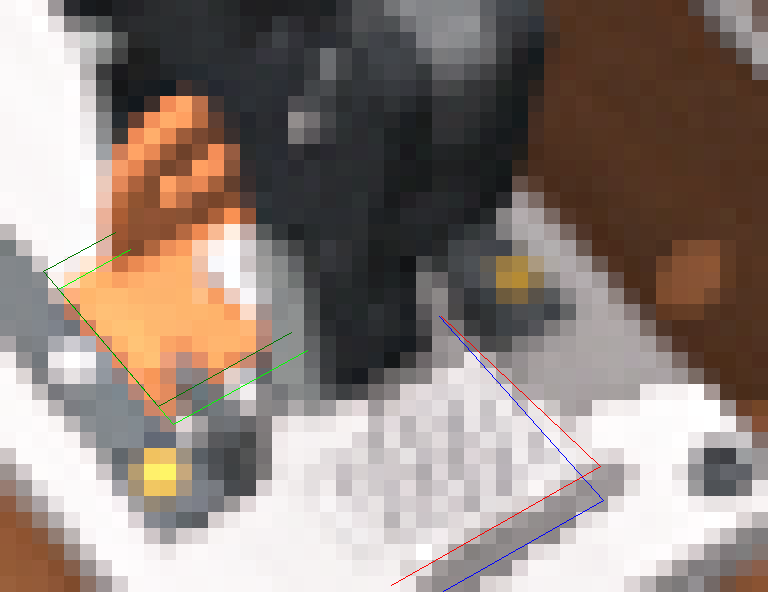

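Run:
```python
from h import *; from workcell import r
r.move_l(W(0,-16,0.5),[180,-4,TH],v=20); r.dwell(.4)
print(r.read_t(),r.read_gripper_width(),J(r.read_tool_pos()),np.array(r.read_contact_force()).round(2),r.read_ee_rot())
c=r.camera("scene"); pickle.dump(c,open("scene3.pkl","wb"))
SO=np.array([560.6,-53.6]); P=lambda x,y,h:[*(SO+x*xd+y*yd),12.+h]
x0,y0,s=265,215,16; im=cv2.resize(c["image"][y0:y0+37,x0:x0+48,::-1],None,fx=s,fy=s,interpolation=cv2.INTER_NEAREST)
def dr(pts,col,cl=False):
    q=((proj(c,np.array([P(*p) for p in pts]))-[x0,y0]+.5)*s).round().astype(int); cv2.polylines(im,[q],cl,col,1)
for ly,col in((-21,(0,255,0)),(-25,(0,120,0))): dr([(10,ly-15,4),(22,ly-15,4),(22,ly+15,4),(0,ly+15,4)],col)
for a,col in((.42,(255,0,0)),(.25,(0,0,255))):
    d=.42-a; T=lambda x,y:(x,y*np.cos(d)+2*np.sin(d),9-2*np.cos(d)+y*np.sin(d)); dr([T(-17,2),T(-17,42),T(17,42)],col)
cv2.imwrite("pics/j.png",im)
```

```text
13.225 36.986013975991504 [  1.19 -16.27   4.86] [-8.07  0.72 32.31] [179.85799841  -4.12325193  85.98199593]
```

View pics/j.png

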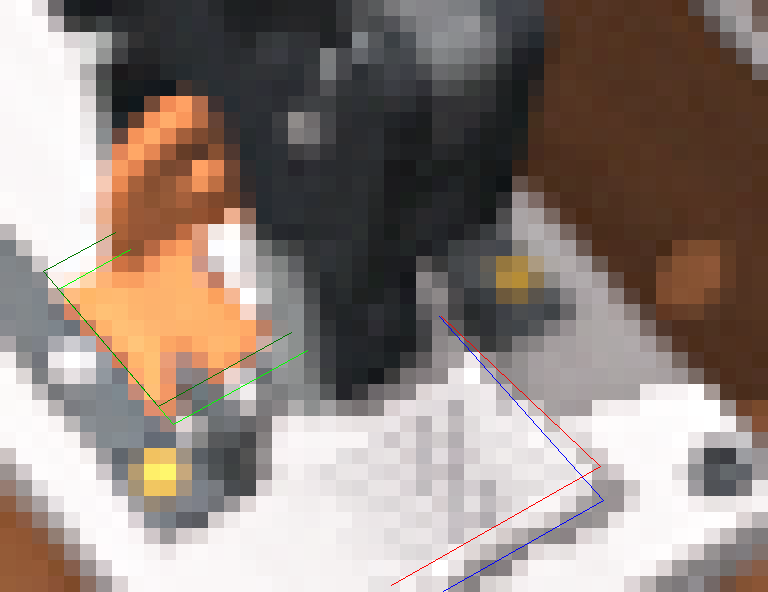

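Run:
```python
from h import *; from workcell import r
r.move_l(W(0.6,-16,2.5),[180,-4,TH],v=20); r.dwell(.1)
r.ungrasp(); print(r.read_t(),r.read_gripper_width(),J(r.read_tool_pos()),np.array(r.read_contact_force()).round(2))
c=r.camera("scene"); ov(c,-21,[(.2,(255,0,0))],"pics/k.png")
```

```text
14.1667 85.18335309051548 [  0.32 -15.48   2.1 ] [-1.35 -0.51 -0.38]
```

View pics/k.png

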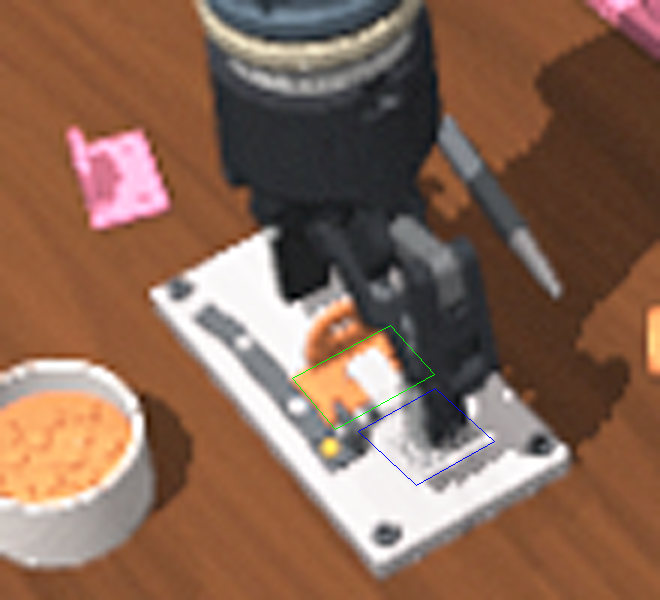

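Lug is home and the fingers have opened clear of the eye. I'll raise straight up, move away and check in both views.

Run:
```python
from h import *; from workcell import r
r.move_l(W(0.3,-15.5,90),v=80); r.move_to([450,300,230],[180,0,66]); r.dwell(.3); print(r.read_t())
c=r.camera("scene"); ov(c,-21,[(.2,(255,0,0))],"pics/l1.png"); t=r.camera("top"); pickle.dump((c,t),open("fin.pkl","wb"))
b=cv2.resize(t["image"][205:275,300:395,::-1],None,fx=6,fy=6,interpolation=cv2.INTER_CUBIC); cv2.imwrite("pics/l2.png",b)
cv2.imwrite("pics/l3.png",t["image"][:,:,::-1])
# lug in top view, jig frame of top
org=np.array([557.7,-56.4]); hs=cv2.cvtColor(t["image"],cv2.COLOR_RGB2HSV)
o=np.zeros(hs.shape[:2],np.uint8); s=hs[212:268,325:390]; o[212:268,325:390]=(s[...,0]>5)&(s[...,0]<16)&(s[...,1]>100)&(s[...,2]>150)
cs,_=cv2.findContours(o,cv2.RETR_EXTERNAL,cv2.CHAIN_APPROX_NONE); p=max(cs,key=cv2.contourArea).reshape(-1,2)
q=onz(t,p,16)[:,:2]-org; j=np.c_[q@xd,q@yd]; print("top x",j[:,0].min(),j[:,0].max(),"y",j[:,1].min(),j[:,1].max())
t0=pickle.load(open("top0.pkl","rb"))
d=cv2.absdiff(t["image"],t0["image"]).max(2); n,l,st,ce=cv2.connectedComponentsWithStats((d>60).astype(np.uint8))
print([(st[i].tolist()) for i in range(1,n) if st[i][4]>15])
```

```text
17.2667
top x -21.397637162500782 22.7811277701801 y -37.6225926251448 -7.048355366975922
[[26, 158, 18, 15, 96], [39, 167, 40, 54, 185], [4, 173, 16, 7, 60], [57, 172, 8, 6, 26], [22, 174, 15, 19, 148], [0, 181, 122, 299, 13264], [67, 184, 8, 5, 32], [10, 191, 8, 10, 45], [80, 204, 8, 8, 45], [337, 228, 16, 21, 212], [109, 230, 56, 49, 881], [354, 230, 15, 22, 266], [83, 258, 10, 8, 39], [52, 324, 31, 105, 1560], [67, 430, 16, 11, 80], [60, 442, 26, 38, 560]]
```

View pics/l1.png

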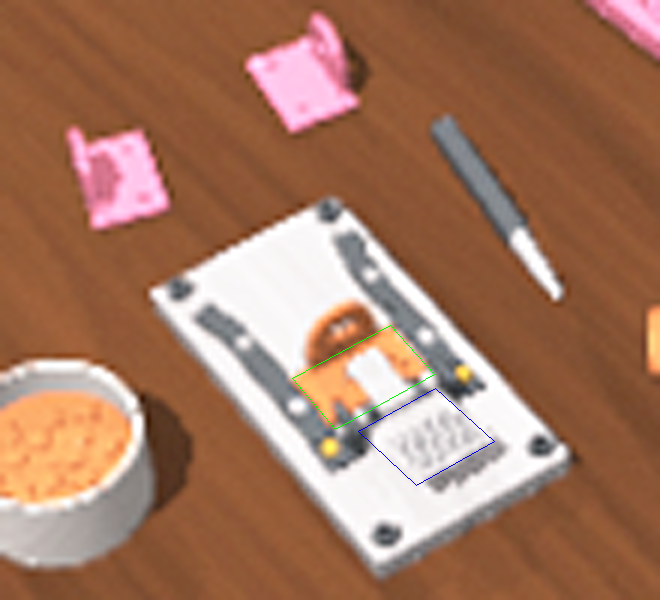

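View pics/l2.png

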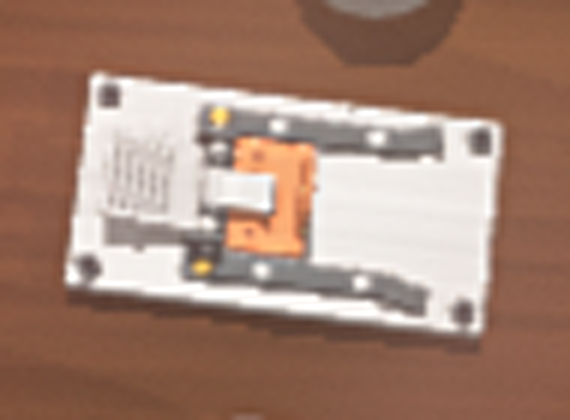

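View pics/l3.png

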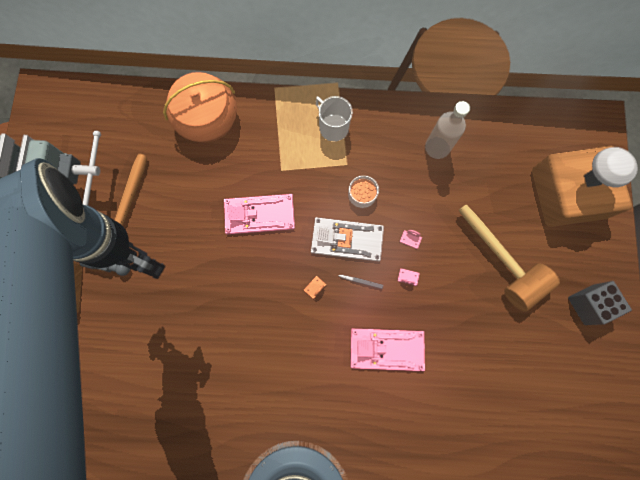

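```bash
python3 -c "
from workcell import r
r.job_done(); print(r.read_t())"
```

```text
the job is handed in; nothing more can be done
the job is handed in; nothing more can be done
```

The copper lug is in the grey jig with its foot at the end stop, the clip is down on the foot, and the job was handed in at about 17 s.

**What I did:**
1. I pushed the lug forward along the bed with the closed gripper until its toe was just short of the clip's nose.
2. I straddled the jig with the jaws open. Closing them made one fingertip press the tab down while the other pushed the lug home.
3. I pressed the tab again to make sure the clip was held well down, opened the fingers so the clip came down on the foot, and moved clear.

**What the checks showed:**
- **While held down:** with the lug home, the camera overlay put the clip at about 0.38 rad. The force was about 32 N upward on the tool.
- **At the end:** the lug lies flat with the clip's nose on its foot, and the clip overlay matches about 0.2 rad. The scene view puts the lug at jig y ≈ -21, and the top view puts it at about -22.3 in y and +0.7 in x. All of these are within the limits.
- **Other things on the bench:** comparing the top views before and after, nothing had changed on the bench except the lug and the clip. I couldn't check the hammer fully because the arm partly hid it, but the arm stayed high above it.

**What disagreed:**
- **Camera offset:** the two cameras placed the jig about 3 to 4 mm apart. I used the average, and contact with the lug agreed with it to about 0.6 mm.
- **Unplanned arm shift:** closing the jaws dragged the arm about 10 mm along the channel. The lug therefore went home in that one motion rather than in the smaller steps I had planned.
- **Clip dipped:** it fell to about 0.25 rad for a moment before I pressed it down again.
- **Not measured:** I had no direct reading of the nose's force on the foot.

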